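Push the tong and the salsa cup back against the lit ledge

ROBOT

A 6-joint arm with a two-finger parallel gripper is mounted at the origin on the work surface. World frame = base frame: x ahead of the robot, y to its left, z up, the work surface at z = 0. Lengths are in m, angles in degrees, forces in N, time in s.
With the tool pointing down it reaches from about 0.35 to 0.875 m from the base axis. Payload 4.2 kg.
Tool frame: the origin (TCP) lies midway between the tips of the shut fingers; the grasp point (between the pads) lies 19 mm behind it; z points along the fingers, y is the line along which they close (so a half turn about z gives the same grasp; the last joint's range is limited). The gripper opens to 87 mm and grips with 3 to 60 N. Pads are 19 mm wide; open, the fingers measure 117 mm over their backs; the gripper's body (75 mm by 190 mm) begins 51 mm behind the grasp point.
Start: joints at [-48.381, 22.042, 0.453, 0, -68.411, -14.817], TCP at [0.282, -0.558, 0.223] pointing down, gripper open.
Joint ranges: [-179.83, 179.83], [-69.29, 118.12], [-61.27, 80.66], [-181.25, 117.63], [-171.15, -9.14], [-177.46, 177.46]. Speed limits (degrees/s): [159.86, 159.86, 180, 180, 180, 180].

INTERFACE

Orientations are given as [roll, pitch, yaw] about the fixed x, y, z axes, in that order (R = Rz(yaw) Ry(pitch) Rx(roll)).
In Python, from workcell import env gives the robot as it stands. The module is installed in compiled form; this text tells all that it offers. Calls block until the motion is done:
- env.goto(position, orientation): joint-space move of the TCP to a pose.
- env.move_straight(position, rotation=None, rate=0.15, force_limit=None): straight line of the TCP; rotation=None keeps the orientation; rate is the mean speed in m/s. With force_limit (N) it stops when the force on the tool has changed by that much, and returns True; else False.
- env.set_joints(angles): joint-space move.
- env.gripper_to(opening, grasp_force=None): opening from 0.0 (shut) to 1.0 (fully open); grasp_force is the grip in N (None keeps the last); returns when the fingers have stopped.
- env.dwell(seconds).
- env.inverse_kinematics(position, orientation): joint angles nearest the present ones, or None.
- env.read_state(): the state.
- env.grab_frame(name): name is "scene" or "side" or "wrist"; returns a dict with "image" (400x640x3 uint8, blue, green, red), "fx", "fy", "cx", "cy" (pixels), "D" ([k1, k2, p1, p2, k3] as OpenCV has them; the pictures are not rectified), "position" and "orientation" of the camera in the world. Camera axes: x right, y up, looking along -z (the intrinsics and any distortion apply to the point x, -y, -z); pixel columns grow to the right and rows downward; lengths in m; the calibration is good to about 2 mm. A picture is of the moment at which its call begins. There is no depth.
A pose or a line that the arm cannot do raises env.Unreachable and nothing moves.
- env.close_job(): hands the job in; it is judged then, once.
Trained networks look in a picture, given as the dict that the camera call returned (one of the last four; its "shot" number tells which), for a name from the list of things; names that differ only in an ending like _2 or _b are one class to them, and where a whole thing is asked for, a point or a joint stands for the part that bears it (a point fixed in the world has none). Each returns a list of dicts, best first, with "score" (0 to 1); they miss things now and then, are a little off and sometimes report something else, mostly with a low value. They report only what shows in the picture. A call takes as long as a camera call.
- env.search_frame(picture, thing): "xyz" ([x, y, z] in m, in world coordinates, good to about 4 mm: the middle of the surface that is visible of it).
- env.trace(picture, thing): "mask" (400x640 bool, what is visible of it).
The state is a dict: "clock": time; "joint_positions": joint angles; "qvel": joint speeds; "joint_torque": joint torques, N m; "position": TCP position; "tool_rot": TCP orientation; "force": force on the tool from outside, world axes, zero at the start; "wrist_torque": the same for the moment, N m; "opening": opening from 0.0 (shut) to 1.0 (fully open); "finger_force": force on a finger pad.
Only numpy, scipy, OpenCV 4.12 (cv2) and the standard library are available. Lean on these libraries where they do the work, as an engineer would, in place of code of your own. Each camera call takes 0.05 s, during which the arm holds its last target. There are 200 camera calls.

TASK

Clear the front of the butcher block by pushing: with the fingertips, slide the bamboo tong back until the leg that faces the raised tiled ledge lies flush along it, and slide the white salsa cup back, upright, until it touches the ledge. Push gently from outside only: do not pinch, lift or tip either of them or reach into the cup. Leave the molcajete, the yellow bowl and the whisk where they are, and finish with the hand clear.

Things in the scene. Friction and masses are not known exactly. Their poses are not given: they have to be found in the camera images.
- ledge: Fixed raised ledge along the far side: 1440 mm long (own y), 220 deep, 32 high, tiled front face with a light strip, dark wooden top; pots stand well back at its ends. Origin: middle of the foot of the front face, on the surface. Own x points away from the robot, square to the face; the face is the plane x = 0. z up. Unyielding; turned up to 5 degrees.
- tong: Loose bamboo tong, 60-110 g, lying on its edges: from above a rigid V 200 mm long, 24 mm high, of two 6 mm strips. Origin on the surface amid the V. Own y runs along the ledge-side leg from joined end (-100) to open end (+100); that leg's outer face is x = +20 mm. The robot-side leg's outer face is at x = +6 at the joined end, -24 at the open end. z up. Up to 35 degrees askew to the ledge.
- tong_leg: The robot-side leg of the bamboo tong, rigidly part of it: strip 202 mm long, 6 mm thick, 24 mm high. Origin on the surface at the middle of its outer face; own y along the leg towards the open end (turned 0.149 rad counterclockwise from the tong's own y), x pointing through the strip into the V, z up.
- salsa_cup: Loose white ceramic salsa cup, upright, straight-sided and round, 92 mm outer diameter, 42 mm high, wall 4 mm plus glaze, about 0.2 to 0.4 kg. Origin: centre of its underside, z up. Too wide for most jaws; push its outside low down.
- cup_inside: The blue-glazed inner wall and floor of the salsa cup, rigidly part of it; not to be touched. Origin on the cup's axis 8 mm above its underside, inner diameter 80 mm, rim at 39 mm above the surface.
- molcajete: Bystander: dark stone mortar on three legs with its pestle leaning in it, 190 mm across, bowl rim 115 mm high, pestle to about 155 mm, 3 kg, loose. Origin: centre of its foot on the surface.
- bowl: Bystander: light yellow plastic bowl, 192 mm across, 82 mm high, loose. Origin: centre of its underside.
- whisk: Bystander: loose steel balloon whisk lying on the surface between the tong and the cup, handle towards the robot, 262 mm long, up to 53 mm wide and high. Origin on the surface 135 mm from the handle's end, where the wires begin; own x towards the balloon.

How it is judged (in metres and radians):
At the end, for the whole second after the job is handed in: The tong's ledge-side leg lies along the ledge face, in line within 0.06 rad, its middle at most 6 mm off, flat on the surface. The cup stands upright, its side at most 6 mm off the face. Both at rest; molcajete, bowl and whisk within 20 mm of their starts (angle between the y axis of tong and the y axis of ledge, either way round below 0.06 rad and x of tong in the frame of ledge above -0.026 m and height (world z) of tong below 0.006 m and angle between tong's own z axis and vertical below 0.1 rad and x of salsa_cup in the frame of ledge above -0.052 m and height (world z) of salsa_cup below 0.005 m and angle between salsa_cup's own z axis and vertical below 0.08 rad and linear speed of each of tong, salsa_cup below 0.02 m/s and distance of each of molcajete, bowl, whisk from where it was at the start of the episode below 0.02 m); the robot touches nothing.
It fails at once if the cup or the tong is lifted or tipped (height (world z) of salsa_cup above 0.008 m or angle between salsa_cup's own z axis and vertical above 0.2 rad or height (world z) of tong above 0.01 m or angle between tong's own z axis and vertical above 0.25 rad).
It fails at once if a finger reaches into the cup (as to pinch its wall) (contact force between the fingers and cup_inside above 0.3 N).
It fails at once if the jaws straddle the tong or one of its legs, as to pinch it (x of the grasp point in the frame of tong below 0.026 m and x of the grasp point in the frame of tong_leg above -0.006 m and y of the grasp point in the frame of tong between -0.1 and 0.1 m and z of the grasp point in the frame of tong below 0.032 m and contact force between the fingers and tong above 0.2 N).
It fails at once if the cup or the tong is knocked away faster than 0.5 m/s (linear speed of any of salsa_cup, tong above 0.5 m/s).
It fails at once if the molcajete, the bowl or the whisk is shifted by more than 20 mm (distance of any of molcajete, bowl, whisk from where it was at the start of the episode above 0.02 m).
It also fails if it takes over 53 s, if anything falls off the work surface, if the arm or the gripper's body presses on something with over 40 N, if the wrist force passes 120 N, or if a joint passes its speed limit or range.

## Working session

There is one attempt and no reset: what is moved stays moved. The work goes in short steps, each a Python script; the robot and the scene stay as the last script left them, time stands still between calls to the robot, and variables do not carry over. Pictures are saved under pics/ and viewed, at most 10 in all, crops included, and the job is handed in when it is done.

```bash
mkdir -p pics; cat > h.py <<'E'
import numpy as np, cv2
from scipy.spatial.transform import Rotation as R
from workcell import env
def campose(p):
    o=np.array(p["orientation"],float)
    if o.shape==(3,3): M=o
    elif o.size==4: M=R.from_quat(o).as_matrix()
    else: M=R.from_euler('xyz',o,degrees=True).as_matrix()
    return M,np.array(p["position"],float)
def K(p): return np.array([[p["fx"],0,p["cx"]],[0,p["fy"],p["cy"]],[0,0,1.]])
def proj(p,X):
    M,t=campose(p); c=(np.atleast_2d(X)-t)@M; c=c*[1,-1,-1]
    return cv2.projectPoints(c,np.zeros(3),np.zeros(3),K(p),np.array(p["D"],float))[0][:,0]
def back(p,uv,z):
    u=cv2.undistortPoints(np.array(uv,float).reshape(-1,1,2),K(p),np.array(p["D"],float))[:,0]
    M,t=campose(p); d=np.c_[u[:,0],-u[:,1],-np.ones(len(u))]@M.T
    return t+d*((z-t[2])/d[:,2])[:,None]
E
python3 - <<'E'
from h import *
np.set_printoptions(precision=4,suppress=True)
for n in ["scene","side"]:
    p=env.grab_frame(n); cv2.imwrite(f"pics/{n}0.png",p["image"])
    print(n,p["position"],p["orientation"],p["fx"],p["D"])
    for t in ["ledge","tong","salsa_cup","molcajete","bowl","whisk"]:
        r=env.search_frame(p,t); m=env.trace(p,t)
        print(t,[(np.array(a["xyz"]),round(a["score"],2)) for a in r[:2]],[(round(a["score"],2),int(a["mask"].sum())) for a in m[:2]])
        if m: np.save(f"m_{n}_{t}.npy",m[0]["mask"])
    import pickle; pickle.dump(p,open(f"{n}0.pkl","wb"))
print(env.read_state())
E
```

```text
scene [1.5526 0.8648 1.1413] [ 50.8184  -0.6003 130.5011] 490.7805783354943 [-0.0061  0.      0.      0.      0.    ]
ledge [(array([0.7898, 0.26  , 0.0317]), 0.85)] [(0.64, 25349)]
tong [(array([0.4698, 0.2205, 0.0175]), 0.85)] [(0.88, 642)]
salsa_cup [(array([ 0.4459, -0.2132,  0.021 ]), 0.85)] [(0.91, 451)]
molcajete [(array([0.4225, 0.4959, 0.0961]), 0.73), (array([0.4453, 0.23  , 0.0199]), 0.62)] [(0.61, 2713)]
bowl [(array([ 0.442 , -0.5185,  0.0507]), 0.65)] []
whisk [(array([0.4312, 0.0192, 0.0249]), 0.64), (array([ 0.446 , -0.2133,  0.0237]), 0.35)] [(0.77, 259)]
side [0.3959 1.1541 1.0941] [  48.5282   -0.0753 -174.1748] 435.42866627519595 [0.0005 0.     0.     0.     0.    ]
ledge [(array([0.7605, 0.3484, 0.032 ]), 0.9)] [(0.96, 20854)]
tong [(array([0.4698, 0.2151, 0.0169]), 0.74)] [(0.94, 418), (0.73, 1157)]
salsa_cup [(array([ 0.4485, -0.216 ,  0.0221]), 0.83)] [(0.66, 434)]
molcajete [(array([0.4217, 0.4957, 0.0986]), 0.71)] [(0.89, 3944)]
bowl [(array([ 0.4605, -0.5315,  0.0479]), 0.95)] [(0.67, 1140)]
whisk [(array([0.4097, 0.0159, 0.0245]), 0.66)] [(0.91, 263), (0.23, 442)]
{'clock': 1.3, 'joint_positions': array([-48.3797,  22.0428,   0.4525,  -0.002 , -68.4135, -14.8145]), 'qvel': array([ 0.1232,  0.0346,  0.0061,  0.0564, -0.0041,  0.0444]), 'joint_torque': array([ -0.0007, -39.0473,  18.7614,   4.2243,   0.0154,  -0.    ]), 'position': array([ 0.2818, -0.5578,  0.2225]), 'tool_rot': array([ 179.9959,    0.0008, -153.1949]), 'force': array([0.2128, 0.0693, 0.3259]), 'wrist_torque': array([ 0.0261,  0.0052, -0.0208]), 'finger_force': 0.0, 'opening': 1.000849773323912}
```

View pics/scene0.png

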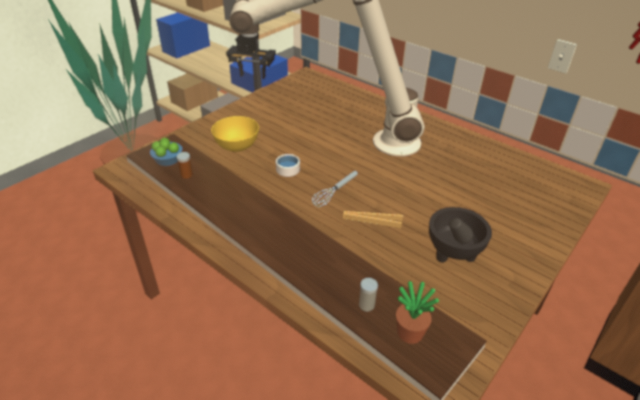

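View pics/side0.png

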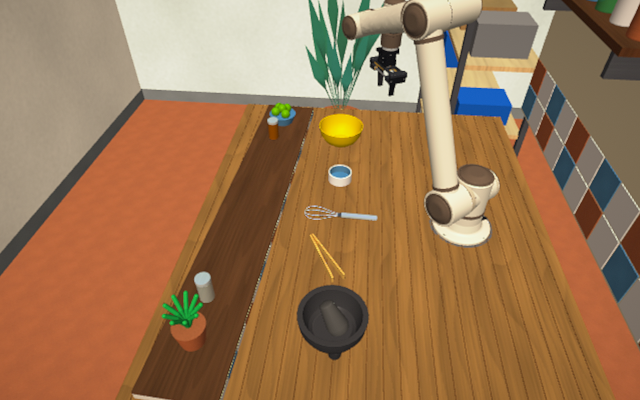

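The scene view shows the cup at px (288,165), whisk at (335,187), tong at (373,217) and molcajete at (460,232). The side view shows the tong's joined end at (312,235), so its open end points to +y, and the ledge edge runs from (310,110) to (225,400). Next I'll look with the wrist camera over the tong and cup.

```bash
python3 - <<'E'
from h import *
import pickle
np.set_printoptions(precision=4,suppress=True)
p=pickle.load(open("side0.pkl","rb")); m=np.load("m_side_ledge.npy")
# front top edge: right-most ledge pixel per row
rows=[v for v in range(150,390,4) if m[v].any()]
uv=np.array([[np.where(m[v])[0].max(),v] for v in rows],float)
for z in (0,0.032):
    X=back(p,uv,z); a=np.polyfit(X[:,1],X[:,0],1); r=X[:,0]-np.polyval(a,X[:,1])
    k=abs(r)<.006; a=np.polyfit(X[k,1],X[k,0],1); print("ledge edge x=a*y+b",z,a,k.sum(),len(k),r.std())
for i,(x,y) in enumerate([(0.45,0.2),(0.43,-0.2)]):
    env.goto([x-.02,y,0.33],[180,0,180])
    q=env.grab_frame("wrist"); cv2.imwrite(f"pics/w{i}.png",q["image"]); 
    print(q["position"],q["orientation"],q["fx"])
    for t in ["tong","salsa_cup","ledge","whisk"]:
        r=env.search_frame(q,t); mm=env.trace(q,t)
        print(t,[(a["xyz"],round(a["score"],2)) for a in r[:1]],[(round(a["score"],2),int(a["mask"].sum())) for a in mm[:2]])
        if mm: np.save(f"m_w{i}_{t}.npy",mm[0]["mask"])
    pickle.dump(q,open(f"w{i}.pkl","wb"))
print(env.read_state()["clock"])
cv2.imwrite("pics/w.png",cv2.resize(np.vstack([cv2.imread("pics/w0.png"),cv2.imread("pics/w1.png")]),(480,600)))
E
```

```text
ledge edge x=a*y+b 0 [0.051  0.6469] 60 60 0.0013690189907735134
ledge edge x=a*y+b 0.032 [0.051  0.6378] 60 60 0.0013289769816300498
[0.349  0.2003 0.4919] [-17.0529  -0.0213  89.9155] 303.0109918829643
tong [([0.4671, 0.2108, 0.0227], 0.63)] [(0.67, 1579)]
salsa_cup [([0.4435, -0.2242, 0.0188], 0.61)] [(0.76, 3943)]
ledge [([0.7216, 0.1524, 0.0286], 0.87)] [(0.88, 7518)]
whisk [] [(0.95, 2224), (0.7, 1482)]
[ 0.3291 -0.199   0.4919] [-17.0726  -0.0433  90.0106] 303.0109918829643
tong [([0.4605, 0.2182, 0.0179], 0.78)] [(0.77, 2947)]
salsa_cup [([0.4486, -0.2149, 0.0093], 0.91)] [(0.68, 2848)]
ledge [([0.7009, -0.242, 0.0274], 0.66)] [(0.79, 7417)]
whisk [([0.3996, 0.0031, 0.0215], 0.61)] [(0.91, 1912)]
6.4333
```

View pics/w.png

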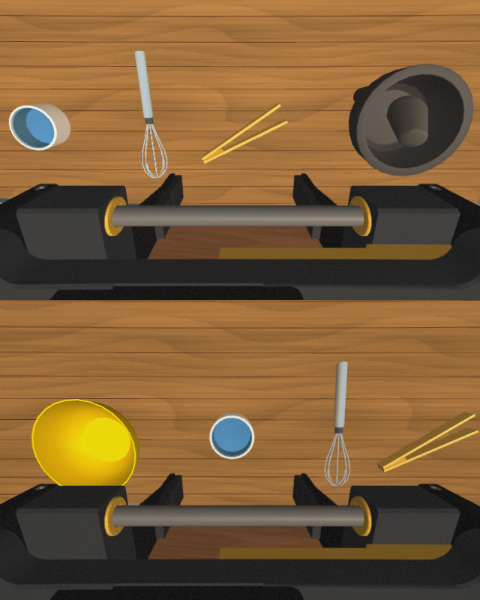

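```bash
cat > fit.py <<'E'
from h import *
from scipy.optimize import minimize
def strips():
    a=[(14,-100),(20,-100),(20,100),(14,100)]
    b=[(6,-100),(12,-100),(-18,100),(-24,100)]
    return [np.array([(x,y,z) for x,y in s for z in (0,24)])/1e3 for s in (a,b)]
t=np.linspace(0,2*np.pi,60)
CYL=[np.array([(46*np.cos(a),46*np.sin(a),z) for a in t for z in (0,42)])/1e3]
def render(p,parts,s,S=4):
    x,y,th=s; c,n=np.cos(th),np.sin(th); M=np.array([[c,-n,0],[n,c,0],[0,0,1]])
    im=np.zeros((400*S,640*S),np.uint8)
    for q in parts:
        uv=(proj(p,q@M.T+[x,y,0])+.5)*S
        cv2.fillConvexPoly(im,cv2.convexHull(np.round(uv).astype(np.int32)),255)
    return cv2.resize(im,(640,400),interpolation=cv2.INTER_AREA)/255.
def fit(views,parts,s0,sig=1.5,rot=True):
    bl=lambda a,s:cv2.GaussianBlur(a.astype(float),(0,0),s)
    for s in (4,sig):
        T=[bl(m,s) for _,m in views]
        f=lambda v:sum(((bl(render(p,parts,(v[0]/50,v[1]/50,v[2] if rot else 0)),s)-q)**2).sum()/(q**2).sum() for (p,_),q in zip(views,T))
        v0=np.array([s0[0]*50,s0[1]*50,s0[2]])
        r=minimize(f,v0,method="Nelder-Mead",options=dict(initial_simplex=np.vstack([v0,v0+[.7,0,0],v0+[0,.7,0],v0+[0,0,.25]]),xatol=2e-3,fatol=1e-5,maxiter=150))
        s0=np.array([r.x[0]/50,r.x[1]/50,r.x[2]])
    return s0,r.fun
E
python3 - <<'E'
from fit import *
import pickle
L=lambda n:pickle.load(open(n+".pkl","rb")); M=lambda n:np.load(f"m_{n}.npy")
w0,w1,sd,sc=L("w0"),L("w1"),L("side0"),L("scene0")
T={"w0":(w0,M("w0_tong")),"w1":(w1,M("w1_tong")),"sd":(sd,M("side_tong")),"sc":(sc,M("scene_tong"))}
C={"w0":(w0,M("w0_salsa_cup")),"w1":(w1,M("w1_salsa_cup")),"sd":(sd,M("side_salsa_cup")),"sc":(sc,M("scene_salsa_cup"))}
for k,(p,m) in T.items():
    v,u=np.where(m); print(k,u.min(),u.max(),v.min(),v.max())
    for s in (.4,.8): print("tong",k,fit([T[k]],strips(),(.47,.21,s)))
print("tong w0+sd",fit([T["w0"],T["sd"]],strips(),(.47,.21,.5)))
for k in C: print("cup",k,fit([C[k]],CYL,(.447,-.215,0),rot=False))
print("cup w",fit([C["w1"],C["sd"]],CYL,(.447,-.215,0),rot=False))
def edge(p,m,f,rng,ax):
    pass
E
```

```text
w0 269 381 139 216
tong w0 (array([0.4642586 , 0.20485302, 0.47047493]), np.float64(0.022968137570268447))
tong w0 (array([0.46407805, 0.20496819, 0.47132929]), np.float64(0.022911540696467784))
w1 504 635 150 227
tong w1 (array([0.46424355, 0.20551562, 0.46355694]), np.float64(0.018396465143018577))
tong w1 (array([0.46433804, 0.20549878, 0.46257849]), np.float64(0.018086784940986863))
sd 309 343 235 281
tong sd (array([0.4651665 , 0.20687915, 0.47297839]), np.float64(0.014501734076586092))
tong sd (array([0.46571315, 0.20482173, 0.46953154]), np.float64(0.01646162236939798))
sc 343 402 211 227
tong sc (array([0.46543984, 0.2060165 , 0.47647482]), np.float64(0.0030834659260123177))
tong sc (array([0.4651258 , 0.20574403, 0.47453579]), np.float64(0.002944383501379667))
tong w0+sd (array([0.46456908, 0.20497595, 0.47057989]), np.float64(0.06044512263509172))
cup w0 (array([ 0.44394189, -0.21160229,  0.23261806]), np.float64(0.011528762677145372))
cup w1 (array([ 0.44344252, -0.21193775,  0.02947259]), np.float64(0.00468400387833833))
cup sd (array([ 0.44654389, -0.21066553, -0.01310889]), np.float64(0.005861952783086768))
cup sc (array([ 0.44385563, -0.21190618,  0.1082267 ]), np.float64(0.006004401485113919))
cup w (array([ 0.44461723, -0.21190407,  0.37771236]), np.float64(0.01704067628235404))
```

```bash
cat > push1.py <<'E'
from fit import *
np.set_printoptions(precision=4,suppress=True)
s=np.array([.4648,.2053,.471]); A,B=.051,.647
Z=.014
leg=lambda s:(s[:2]+[-.009*np.cos(s[2]),-.009*np.sin(s[2])], s[2]+.149)
n=lambda a:np.array([np.cos(a),np.sin(a)])
def pose(P,phi,back,z=Z): return [*(P-back*n(phi)),z],[180,0,np.degrees(phi)-180]
P,phi=leg(s); f1=-A+.149; N=8
path=[(P,phi)]
D=.165
while 1: # stop with the tong 15 mm off the face
    k=min(1,np.linalg.norm(path[-1][0]-P)/.14); ph=phi+(f1-phi)*k
    q=path[-1][0]+.002*n(.85*ph); path.append((q,phi+(f1-phi)*min(1,np.linalg.norm(q-P)/.14)))
    if A*q[1]+B-q[0]<.029+.015: break
idx=np.linspace(0,len(path)-1,6).round().astype(int)[1:]
way=[path[i] for i in idx]; print(way)
env.gripper_to(1.0)
a=pose(P,phi,.035,.12); env.goto(*a)
a=pose(P,phi,.035); env.move_straight(a[0],a[1],rate=.15)
print(env.read_state()["force"])
for q,ph in way:
    a=pose(q,ph,.0095); env.move_straight(a[0],a[1],rate=.06)
st=env.read_state(); print(st["clock"],st["position"],st["tool_rot"],st["force"])
V=[]
for nme in ["side","scene"]:
    p=env.grab_frame(nme); cv2.imwrite(f"pics/{nme}1.png",p["image"]); m=env.trace(p,"tong")
    if m:
        g=way[-1]; s0=np.r_[g[0]+.009*n(g[1]-.149),g[1]-.149]
        print(nme,m[0]["score"],m[0]["mask"].sum(),s0,fit([(p,m[0]["mask"])],strips(),s0))
c=[cv2.imread(f"pics/{k}1.png") for k in("side","scene")]
cv2.imwrite("pics/p1.png",np.hstack([cv2.resize(c[0][150:350,180:400],(440,400)),cv2.resize(c[1][120:320,240:420],(360,400))]))
E
python3 push1.py
```

```text
[(array([0.487 , 0.2168]), np.float64(0.49328963509237944)), (array([0.5187, 0.229 ]), np.float64(0.3669454798935505)), (array([0.5496, 0.2374]), np.float64(0.24868951416872986)), (array([0.5831, 0.2429]), np.float64(0.12406827825057049)), (array([0.617 , 0.2458]), np.float64(0.09799999999999998))]
[ 0.5429 -0.3293  0.4119]
13.0833 [0.6075 0.2447 0.0138] [-179.9953   -0.018  -174.4038] [ 0.0651 -0.1005 -0.3629]
side 0.63 173 [ 0.626   0.2454 -0.051 ] (array([ 0.6299,  0.2623, -0.0307]), np.float64(0.9641507662119778))
scene 0.84 460 [ 0.626   0.2454 -0.051 ] (array([ 0.6223,  0.2498, -0.1005]), np.float64(0.25446654653490086))
```

View pics/p1.png

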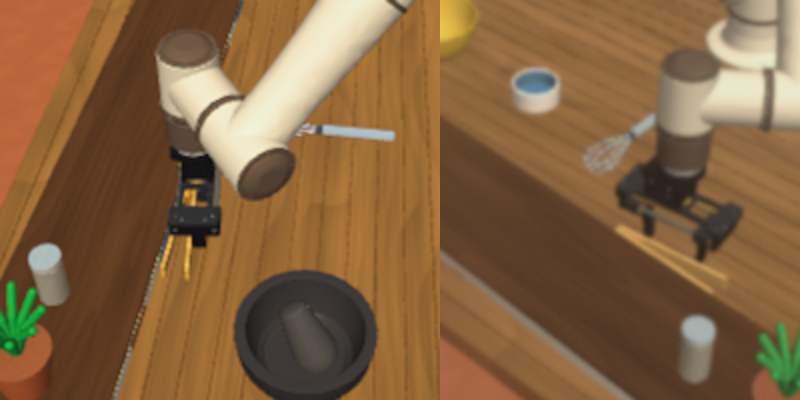

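The tong lies nearly parallel, a few mm off the ledge and in front of both fingers. The open end is at about (180,275) on the left and (720,285) on the right. Next I press it home, back off, and check.

```bash
cat > push2.py <<'E'
from fit import *
np.set_printoptions(precision=4,suppress=True)
nl=np.array([.9987,-.051,0])
st=env.read_state(); p=np.array(st["position"]); p[2]=.014
hit=env.move_straight(p+nl*.027,rate=.025,force_limit=6)
st=env.read_state(); e=np.array(st["position"]); print(hit,e,(e-p)@nl,st["force"],st["tool_rot"])
env.move_straight(e-nl*.05,rate=.1)
env.move_straight(e-nl*.05+[0,0,.15],rate=.2)
env.goto([.40,.05,.30],[180,0,180])
V=[]
for nme in ["side","scene","wrist"]:
    q=env.grab_frame(nme); cv2.imwrite(f"pics/{nme}2.png",q["image"]); m=env.trace(q,"tong"); l=env.trace(q,"ledge")
    s0=np.array([.64,.246,-.051])
    if m: print(nme,m[0]["score"],m[0]["mask"].sum(),fit([(q,m[0]["mask"])],strips(),s0))
    if nme=="side":
        mm=l[0]["mask"]; uv=np.array([[np.where(mm[v])[0].max(),v] for v in range(150,390,4)],float)
        X=back(q,uv,0); print(np.polyfit(X[:,1],X[:,0],1))
print(env.read_state()["clock"])
c=[cv2.imread(f"pics/{k}2.png") for k in("side","scene")]
cv2.imwrite("pics/p2.png",np.hstack([cv2.resize(c[0][200:320,200:320],(400,400)),cv2.resize(c[1][150:300,260:410],(400,400))]))
E
python3 push2.py
```

```text
True [0.6172 0.244  0.0132] 0.009911437370129065 [ 0.6219 -0.1739  0.397 ] [-179.9612   -0.1883 -174.4388]
side 0.74 218 (array([ 0.6382,  0.2487, -0.0436]), np.float64(0.3412096759596632))
[0.0515 0.6464]
scene 0.69 281 (array([ 0.6284,  0.2711, -0.1755]), np.float64(1.1640117233223914))
wrist 0.61 324 (array([ 0.6699,  0.1943, -1.24  ]), np.float64(2.344495455300238))
16.975
```

View pics/p2.png

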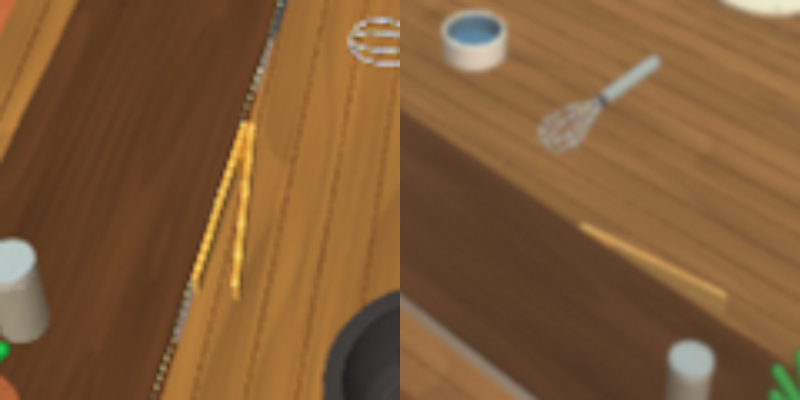

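The tong is flush with the ledge: the side view shows no gap from (247,120) to (195,290), and the fit puts it about 1 mm off and 0.01 rad askew. Next I push the cup with the fingers half open.

```bash
cat > cup.py <<'E'
from fit import *
np.set_printoptions(precision=4,suppress=True)
nl=np.array([.9987,-.051,0]); c=np.array([.4440,-.2115,.012]); yaw=[180,0,np.degrees(-.051)-180]
env.gripper_to(.5); print(env.read_state()["opening"])
a=c-nl*.080
env.goto(list(a+[0,0,.15]),yaw); env.move_straight(a,yaw,rate=.15)
env.move_straight(c-nl*.055,yaw,rate=.06)
env.move_straight(c-nl*.050+nl*.132,yaw,rate=.05)
print(env.read_state()["force"])
p=np.array(env.read_state()["position"]); p[2]=.012
hit=env.move_straight(p+nl*.028,rate=.02,force_limit=7)
st=env.read_state(); e=np.array(st["position"]); print(hit,e,(e-p)@nl,st["force"],st["clock"])
env.move_straight(e-nl*.05,rate=.1)
env.move_straight(e-nl*.05+[0,0,.15],rate=.2)
env.goto([.38,-.0,.30],[180,0,180])
for nme in ["side","scene"]:
    q=env.grab_frame(nme); cv2.imwrite(f"pics/{nme}3.png",q["image"]); m=env.trace(q,"salsa_cup"); t=env.trace(q,"tong")
    if m:
        s,f=fit([(q,m[0]["mask"])],CYL,(c[0]+.146,-.219,0),rot=False); print(nme,s,f,"gap",(.6466+.0513*s[1]-s[0])*.9987-.046)
    if t: print("tong",fit([(q,t[0]["mask"])],strips(),(.638,.2487,-.05)))
    for b in ["molcajete","bowl","whisk"]: print(b,[r["xyz"] for r in env.search_frame(q,b)[:1]])
print(env.read_state()["clock"])
I=[cv2.imread(f"pics/{k}3.png") for k in("side","scene")]
cv2.imwrite("pics/p3.png",np.hstack([cv2.resize(I[0][120:280,220:380],(400,400)),cv2.resize(I[1][110:270,230:390],(400,400))]))
E
python3 cup.py
```

```text
0.5021370014940886
[-0.5752 -0.3742 -1.0907]
True [ 0.5363 -0.2161  0.0112] 0.01042844068730591 [0.5911 1.3117 0.0891] 24.4667
side [ 0.586  -0.2179  0.1233] 0.0018940132261674012 gap 0.0033133032022394024
tong (array([ 0.6371,  0.2527, -0.0554]), np.float64(0.05915423898783616))
molcajete [[0.4243, 0.4951, 0.0998]]
bowl [[0.4819, -0.5347, 0.0449]]
whisk [[0.4096, 0.0183, 0.0234]]
scene [ 0.5793 -0.2223  0.3005] 0.09698193301945515 gap 0.009834610722425842
tong (array([ 0.6258,  0.2575, -0.1517]), np.float64(0.7348377768878599))
molcajete [[0.4249, 0.4945, 0.0949]]
bowl [[0.4431, -0.516, 0.0517]]
whisk [[0.4308, 0.0148, 0.0225]]
27.6583
```

View pics/p3.png

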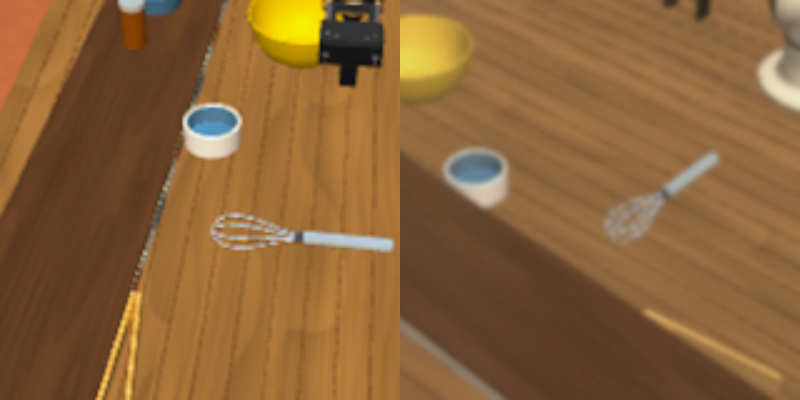

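The cup is upright and at or within a few mm of the ledge, at (212,130) on the left, with the bystanders unmoved. The fit suggests a gap of up to about 3 mm, so I re-press the cup and then the tong with a higher force limit to confirm contact. I'll log the stop positions.

```bash
cat > re.py <<'E'
from fit import *
np.set_printoptions(precision=4,suppress=True)
nl=np.array([.9987,-.051,0])
def press(e,rot,lim):
    e=np.array(e)
    env.goto(list(e-nl*.04+[0,0,.12]),rot); env.move_straight(e-nl*.04,rot,rate=.15)
    env.move_straight(e-nl*.006,rot,rate=.06)
    hit=env.move_straight(e+nl*.014,rot,rate=.02,force_limit=lim)
    st=env.read_state(); q=np.array(st["position"]); print(hit,q,"advance",(q-e)@nl,st["force"],st["clock"])
    env.move_straight(q-nl*.04,rate=.12); env.move_straight(q-nl*.04+[0,0,.14],rate=.25)
press([.5363,-.2161,.012],[180,0,np.degrees(-.051)-180],14)
env.gripper_to(1.0)
press([.6172,.2440,.014],[180,0,-174.4],14)
env.goto([.36,.0,.30],[180,0,180])
q=env.grab_frame("side"); cv2.imwrite("pics/side4.png",q["image"])
m=env.trace(q,"salsa_cup"); t=env.trace(q,"tong")
if m:
    s,f=fit([(q,m[0]["mask"])],CYL,(.588,-.219,0),rot=False); print(s,f,"gap",(.6466+.0513*s[1]-s[0])*.9987-.046)
if t:
    s,f=fit([(q,t[0]["mask"])],strips(),(.638,.2487,-.05)); print("tong",s,f,"gap",(.6466+.0513*s[1]-s[0])*.9987-.020)
for b in ["molcajete","bowl","whisk"]: print(b,[r["xyz"] for r in env.search_frame(q,b)[:1]])
print(env.read_state()["clock"])
cv2.imwrite("pics/p4.png",cv2.resize(q["image"][120:360,200:400],(500,600)))
E
python3 re.py
```

```text
Traceback (most recent call last):
  File "re.py", line 1, in <module>
    from fit import *
  File "fit.py", line 1, in <module>
    from h import *
  File "h.py", line 1, in <module>
    import numpy as np, cv2
  File "re.py", line 2, in <module>
    np.set_printoptions(precision=4,suppress=True)
NameError: name 'np' is not defined
```

The script name shadowed the standard `re` module, so nothing moved. I'm renaming it and rerunning.

```bash
mv re.py press2.py; rm -rf __pycache__/re.*; python3 press2.py
```

```text
True [ 0.5363 -0.216   0.0109] advance -2.568307295341047e-05 [ 0.8948 -0.3764 -0.3617] 31.1
True [0.6172 0.2431 0.0128] advance 8.520229760729692e-05 [ 0.0508  0.3955 -0.2822] 37.2417
[ 0.5865 -0.2162  0.0618] 0.010859807789920187 gap 0.002921236097061415
tong [ 0.6376  0.25   -0.0549] 0.04454510996811289 gap 0.0018001694081137345
molcajete [[0.4226, 0.495, 0.1041]]
bowl [[0.4699, -0.5365, 0.0473]]
whisk []
40.0833
```

View pics/p4.png

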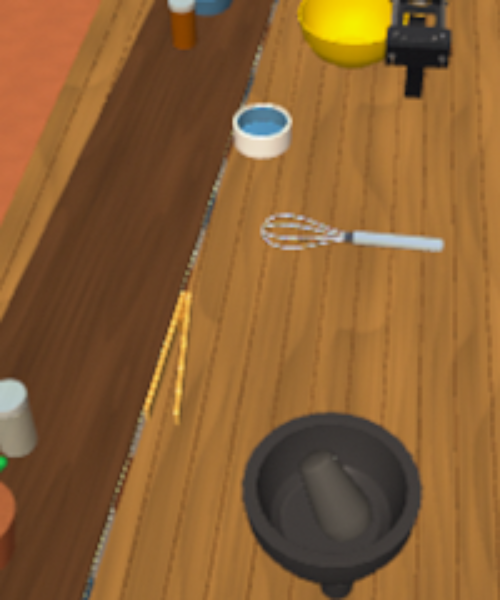

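Pressing with 14 N stopped at the same positions to within 0.1 mm, so both are firmly against the unyielding ledge. The picture shows the tong flush from (185,290) to (147,415), the cup upright at (262,130), and the bystanders where they were.

```bash
python3 -c "
from workcell import env
print(env.close_job())"
```

```text
the job is handed in; nothing more can be done
None
```

The job is handed in: the tong lies flush along the ledge and the salsa cup stands upright against it, both confirmed by a second press that moved neither; the molcajete, bowl and whisk look unmoved, the hand is clear, and the clock read about 40 s; no verdict came back.

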